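Load the cup and latch the ware bay

TASK

Stand the red cup upright on the floor of the open plywood bay and let it go, well clear of the gate. Then push the bay's gate shut, slowly and without forcing or slamming it, until its spring latch snaps in and holds the gate by itself. Set the cup down without dropping it, and leave the other three pots where they stand.

Things in the scene. Friction and masses are not known exactly. Their poses are not given: they have to be found in the camera images.
- cup: Red glazed open cup, 58 mm across at the rim, a little narrower at the foot, 82 mm tall, 0.13 to 0.25 kg. Origin: centre of its underside; z up its axis.
- bay: Plywood bay fixed to the bench, 150 mm deep (x), 210 mm wide (y), open on top and at its front (-x). Walls 8 mm thick, tops 105 mm above the bench; floor board 10 mm. A keeper bracket straddles the right wall; its dark buffer housing (16 mm wide) hangs inside, 50 mm right of the origin, front half, 85 to 109 mm high. Origin: centre of underside; x to the back wall, y to the hinge side, z up.
- bay_floor (a point): A point on the bay's inner floor, 5 mm behind and 20 mm left (+y) of the bay's centre, 10 mm above the bench: a good spot for the cup, clear of the gate and the buffer.
- gate (a joint): Angle of the yellow gate, rad: about 0 shut, growing as its free end swings out to the front; 0.5 to 0.9 at the start; it swings lightly and stays where it is left. Shutting meets a sprung buffer rod (1 to 3 N) about 0.25 before the snap. Left unlatched, the buffer pushes it back open to 0.18 or more; latched, it rests somewhere from -0.1 to 0.13. Pushing above 18 N is forcing it.
- gate_hinge (a point): Top end of the gate's upright hinge axis, 105 mm above the bench, at the left (+y) front corner of the bay. The gate is 12 mm thick and its top edge lies at this height.
- gate_pad (a point): Middle of the outer face of the black rubber push pad on the gate (36 mm wide, 40 mm tall), where the gate is to be pushed: 140 mm from the hinge axis along the gate, 10 mm in front of the gate's mid-plane (which holds the axis), 78 mm above the bench. It moves with the gate.
- bowl: White glazed bowl, 92 mm across, 45 mm tall; bystander. Origin: centre of its underside.
- glaze_jar: Green glaze jar with black cap, 60 mm across, 85 mm tall; bystander. Origin: centre of its underside.
- black_cup: Black cup, 70 mm across, 70 mm tall; bystander. Origin: centre of its underside.
- gate_tongue (a point): Foot of the sprung brass tongue at the gate's free edge, 175 mm from the hinge axis, 83 mm above the bench. The tongue's sloped inner side must ride over the round brass strike on the keeper. The keeper sits on slotted screws, so the angle of the snap differs each time (-0.07 to 0.15). The push at the pad rises to about 7 to 10 N, drops at the snap; a hard stop follows about 5 mm on.
Not all that is in view belongs to the job. Of the things that look like the cup, the middle-sized one is meant.

How it is judged:
By the outcome, as a careful person would: the job done as asked, in the order asked, and still so for the second after the job is handed in, with the robot touching nothing.
It also fails if it takes over 61 s, if anything falls off the work surface, if the arm or the gripper's body presses on something with over 40 N, if the wrist force passes 120 N, or if a joint passes its speed limit or range.

ROBOT

A 7-joint arm with a two-finger parallel gripper is mounted at the origin on the work surface. World frame = base frame: x ahead of the robot, y to its left, z up, the work surface at z = 0. Lengths are in m, angles in rad, forces in N, time in s.
With the tool pointing down it reaches from about 0.425 to 0.925 m from the base axis. Payload 6.8 kg.
Tool frame: the origin (TCP) lies midway between the tips of the shut fingers; the grasp point (between the pads) lies 19 mm behind it; x points along the fingers, y is the direction in which the jaws open and shut, and the axes are right-handed (so a half turn about x gives the same grasp; the last joint's range is limited). The gripper opens to 85 mm and grips with 20 to 120 N. Pads are 22 mm wide; open, the fingers measure 114 mm over their backs; the gripper's body (76 mm by 85 mm) begins 54 mm behind the grasp point. The pads swing forward as they close: fully open they stand 13 mm farther back than shut.
Start: joints at [-1.409, 0.477, 0.022, 1.555, -0.011, 1.109, -0.083], TCP at [0.18, 0.651, 0.231] pointing down, gripper open.
Joint ranges: [-2.96, 2.96], [-0.34, 2.1], [-1.41, 1.46], [0.24, 2.44], [-1.37, 4.51], [0.17, 1.92], [-2.96, 2.96]. Speed limits (rad/s): [2.39, 2.39, 3.14, 3.14, 3.14, 3.14, 3.14].

INTERFACE

Orientations are given as a rotation vector (axis times angle).
In Python, from bench import r gives the robot as it stands.
- The arm moves only by the tool carry_out, never from a script. Its argument "targets" is one flat list of numbers, 7 for each row, row after row: the finger opening in m, from 0 to 0.0854, then the shift along the tool's x, y, z in m, then the turn, a rotation vector about the tool's x, y, z in units of 5 degrees (1.0 is 5 degrees). A call has 1 to 12 rows; each row is the pose to reach, as a shift and turn from the pose measured when the call began, along the tool's axes at that moment; what a row does not reach only later rows make up. A row lasts 1/8 s, in which the tool goes at most 62.5 mm and 10.7 degrees, less where a joint would pass 70% of its speed; a pose out of reach is approached as far as the arm can. A call with a gripper value outside its range is refused whole. The fingers move at their own pace and stop on an object; "squeeze" is the grip in N (left out, the last holds). Time passes only in rows, so rows that repeat a pose let the fingers close. It gives the time, the measured TCP pose, the force and the opening at its end, in the units of the state.
- r.get_obs(): the state, without advancing time (a new reading comes with each control period).
- r.grab_frame(name): name is "scene" or "side" or "wrist"; returns the picture (420x560x3 uint8, blue, green, red); there is no depth.
- r.camera_info(name): a dict with "fx", "fy", "cx", "cy" (pixels), "D" ([k1, k2, p1, p2, k3] as OpenCV has them; the pictures are not rectified), "xyz" and "orientation" of the camera in the world. Camera axes: x right, y up, looking along -z (the intrinsics and any distortion apply to the point x, -y, -z); pixel columns grow to the right and rows downward; lengths in m; the calibration is good to about 2 mm. A picture is of the moment at which its call begins: read the wrist's pose just before it. camera_info takes no time and is no camera call; for the wrist camera it gives the pose at the moment of the call.
- r.hand_in(): hands the job in, once; it reports no verdict.
The state is a dict: "clock": time; "joints": joint angles; "qvel": joint speeds; "tau": joint torques, N m; "tcp_pos": TCP position; "orientation": TCP orientation; "contact_force": force on the tool from outside, world axes, zero at the start; "moment": the same for the moment, N m; "grip_width": finger opening in m.
Only numpy, scipy, OpenCV 4.12 (cv2) and the standard library are available. Lean on these libraries where they do the work, as an engineer would, in place of code of your own. Each camera call takes 0.05 s, during which the arm holds its last target. There are 200 camera calls.

## Working session

There is one attempt and no reset: what is moved stays moved. The work goes in short steps, Python scripts to look and compute and a tool call to move; the robot and the scene stay as the last step left them, time stands still between calls to the robot, and variables do not carry over. Pictures are saved under pics/ and viewed, about 8 in all and at most 12, crops included, and the job is handed in when it is done.

Besides the shell and the picture viewer there is one more tool, called as a command line: name --argument value ..., lists and objects as JSON in quotes. carry_out: Moves the arm, as the interface text tells. Its arguments: {"type":"object","properties":{"targets":{"type":"array","items":{"type":"number"}},"squeeze":{"type":"number"}},"required":["targets"]}

```bash
mkdir -p pics; ls
python3 - <<'E'
from bench import r
import cv2
o=r.get_obs(); print(o)
for n in("scene","side","wrist"):
    print(n,r.camera_info(n))
    cv2.imwrite(f"pics/{n}0.png",r.grab_frame(n))
E
```

```text
pics
{'clock': 0.0, 'joints': array([-1.40909913,  0.47776158,  0.02232356,  1.55646075, -0.01150386,
        1.10931634, -0.08306795]), 'qvel': array([-0.00082373,  0.00075619, -0.00063104, -0.00072681, -0.00107758,
       -0.00134607, -0.00084739]), 'tau': array([-3.84538034e-04, -5.96440673e+01,  1.60731889e+00, -2.81200522e+01,
        1.23940801e-02,  9.39641468e-03,  6.59573004e-06]), 'tcp_pos': array([0.17975578, 0.65000076, 0.23034731]), 'orientation': array([ 0.21030532,  1.56052759, -0.21316205]), 'contact_force': array([-0.76480577, -0.77169144,  0.59889152]), 'moment': array([-0.00895661,  0.00236037,  0.00884156]), 'grip_width': 0.0849544889188273}
scene {'fx': 472.93193266570705, 'fy': 472.93193266570705, 'cx': 287.17218357145384, 'cy': 204.511773027764, 'D': array([-0.08852428,  0.        ,  0.        ,  0.        ,  0.        ]), 'xyz': array([ 1.08143766, -0.67549128,  0.71406772]), 'orientation': array([0.92517581, 0.30818101, 0.57876189])}
side {'fx': 501.82906753474794, 'fy': 501.82906753474794, 'cx': 281.7652218607489, 'cy': 216.50932234854096, 'D': array([0.0341141, 0.       , 0.       , 0.       , 0.       ]), 'xyz': array([ 0.18913356, -0.66524759,  0.73027041]), 'orientation': array([ 0.85962839, -0.2204515 , -0.43732739])}
wrist {'fx': 377.5131893308714, 'fy': 377.5131893308714, 'cx': 276.1236459591903, 'cy': 212.8530950372782, 'D': array([0.02269148, 0.        , 0.        , 0.        , 0.        ]), 'xyz': array([0.11448128, 0.66895984, 0.37168839]), 'orientation': array([-0.23652048, -0.17659573,  1.29338962])}
```

View pics/scene0.png

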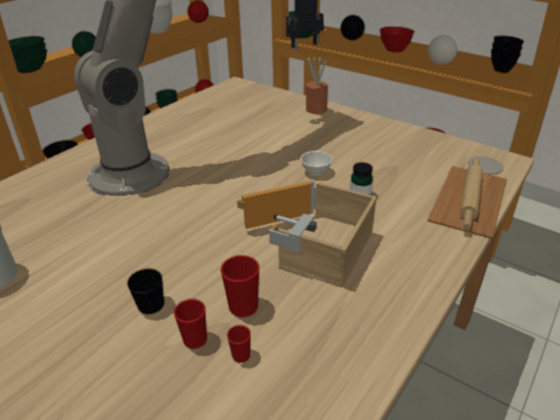

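View pics/side0.png

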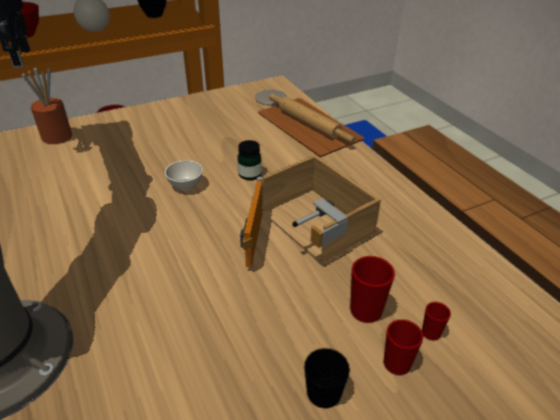

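Lookalikes of the cup in the scene view: large red (241,287), middle red (192,324) and small red (240,344). The red pots on the shelves don't count. I choose the middle one, at side view (402,348), and check it in enlarged crops along with the bay.

Run:
```python
import cv2,numpy as np
s=cv2.imread("pics/scene0.png");d=cv2.imread("pics/side0.png")
def c(im,x,y,w=133,h=100): return cv2.resize(im[y:y+h,x:x+w],(400,300),interpolation=cv2.INTER_CUBIC)
o=np.vstack([np.hstack([c(s,130,265),c(d,335,285)]),np.hstack([c(s,245,170),c(d,240,155)])])
o=cv2.convertScaleAbs(o,alpha=1.5,beta=15)
cv2.imwrite("pics/crop1.png",o)
```

```text
(no output)
```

View pics/crop1.png

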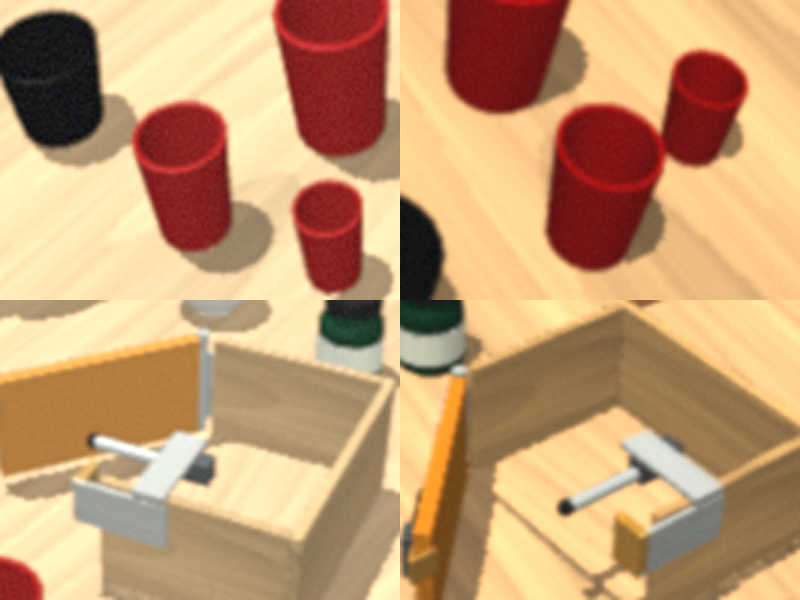

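The middle cup's rim centre is at scene (189.8,310.7) and side (404.8,334). The bay's back-right top corner is at scene (345.4,250.3) and side (379,204). Its back-left top corner is at scene (375.7,197) and side (313.8,155.7). The hinge top is at scene (312.8,180.7) and side (260,178).

```bash
cat > h.py <<'E'
from bench import r
import cv2,numpy as np
from scipy.spatial.transform import Rotation as R
def ray(ci,u,v):
    K=np.array([[ci['fx'],0,ci['cx']],[0,ci['fy'],ci['cy']],[0,0,1]])
    p=cv2.undistortPoints(np.array([[[u,v]]],float),K,ci['D'])[0,0]
    return np.array(ci['xyz']),R.from_rotvec(ci['orientation']).apply([p[0],-p[1],-1])
def atz(n,u,v,z,ci=None):
    o,d=ray(ci or r.camera_info(n),u,v); return (o+d*(z-o[2])/d[2]).round(4)
def proj(ci,P):
    q=R.from_rotvec(ci['orientation']).inv().apply(np.atleast_2d(P)-ci['xyz'])*[1,-1,-1]
    K=np.array([[ci['fx'],0,ci['cx']],[0,ci['fy'],ci['cy']],[0,0,1]])
    return cv2.projectPoints(q,np.zeros(3),np.zeros(3),K,ci['D'])[0][:,0]
def go(P,Rm):  # shift & turn from present pose, in tool axes / 5deg units
    o=r.get_obs(); T=R.from_rotvec(o['orientation'])
    return T.inv().apply(np.array(P)-o['tcp_pos']).round(4),(np.degrees((T.inv()*Rm).as_rotvec())/5).round(2)
E
python3 - <<'E'
from h import *
for k,a,b,z in [("rim",(189.8,310.7),(404.8,334),.082),("BR",(345.4,250.3),(379,204),.105),("BL",(375.7,197),(313.8,155.7),.105),("hinge",(312.8,180.7),(259.9,178.3),.105),("gatefree",(243,192),(247,232),.105),("jar",(361,168),(249,147),.085)]:
    print(k,atz("scene",*a,z),atz("side",*b,z))
o=r.get_obs();print(R.from_rotvec(o['orientation']).as_matrix().round(3))
E
```

```text
rim [ 0.5989 -0.3157  0.082 ] [ 0.596  -0.3173  0.082 ]
BR [ 0.7511 -0.0354  0.105 ] [ 0.7361 -0.0481  0.105 ]
BL [0.7123 0.168  0.105 ] [0.7074 0.1656 0.105 ]
hinge [0.5557 0.1421 0.105 ] [0.5584 0.1391 0.105 ]
gatefree [0.4506 0.0057 0.105 ] [ 0.4621 -0.0082  0.105 ]
jar [0.6061 0.2945 0.085 ] [0.6023 0.2945 0.085 ]
[[-0.     0.267  0.964]
 [-0.001  0.964 -0.267]
 [-1.    -0.001  0.   ]]
```

Run:
```python
from h import *
# rim centres by rim ray / foot centres at ~z=0
for k,a,b in [("blackfoot",(150,307),(326,398)),("largefoot",(243,307),(368,314)),("smallfoot",(240,357),(434,333)),("midfoot",(194,341),(399,367))]:
    print(k,atz("scene",*a,0.),atz("side",*b,0.))
def down(yd): # tool y along yd deg, x down
    y=np.array([np.cos(np.radians(yd)),np.sin(np.radians(yd)),0]);x=np.array([0,0,-1.])
    return R.from_matrix(np.c_[x,y,np.cross(x,y)])
for w in [(.5,.35,.24),(.62,-.05,.24),(.60,-.27,.24)]: print(go(w,down(74.5)))
```

```text
blackfoot [ 0.4636 -0.3107  0.    ] [ 0.4576 -0.3168  0.    ]
largefoot [ 0.6162 -0.1979  0.    ] [ 0.6147 -0.2066 -0.    ]
smallfoot [ 0.6912 -0.2945  0.    ] [ 0.6956 -0.2946  0.    ]
midfoot [ 0.5976 -0.3184  0.    ] [ 0.5964 -0.3231  0.    ]
(array([-0.0091, -0.204 ,  0.3886]), array([0.01, 0.  , 0.02]))
(array([-0.0086, -0.5575,  0.6109]), array([0.01, 0.  , 0.02]))
(array([-0.0083, -0.7749,  0.6502]), array([0.01, 0.  , 0.02]))
```

carry_out --targets '[0.085,-0.01,-0.2,0.39,0,0,0,0.085,-0.01,-0.2,0.39,0,0,0,0.085,-0.01,-0.2,0.39,0,0,0,0.085,-0.01,-0.2,0.39,0,0,0,0.085,-0.01,-0.2,0.39,0,0,0,0.085,-0.01,-0.2,0.39,0,0,0,0.085,-0.01,-0.55,0.61,-3,0,0,0.085,-0.01,-0.55,0.61,-3,0,0,0.085,-0.01,-0.55,0.61,-6,0,0,0.085,-0.01,-0.55,0.61,-6,0,0,0.085,-0.01,-0.55,0.61,-9,0,0,0.085,-0.01,-0.55,0.61,-9,0,0]'

```text
clock: 1.65
tcp_pos: [0.5852, 0.0528, 0.2409]
orientation: [-0.409, 1.533, 0.407]
contact_force: [1.3, -0.1, -0.5]
grip_width: 0.0848
```

Run:
```python
from h import *
o=r.get_obs();T=R.from_rotvec(o['orientation']);print(o['clock'],o['tcp_pos'],T.as_matrix().round(3),o['joints'].round(2))
y=T.as_matrix()[:,1];a=np.degrees(np.arctan2(y[1],y[0]));print(a)
print(T.inv().apply(np.array([.60,-.31,.24])-o['tcp_pos']))
```

```text
1.65 [0.58521721 0.05284041 0.24091433] [[-0.    -0.497  0.868]
 [-0.001  0.868  0.497]
 [-1.    -0.001 -0.001]] [-0.31  0.32  0.15  1.77 -0.05  1.05  1.94]
119.81217787148415
[ 0.001255   -0.32217074 -0.16756183]
```

carry_out --targets '[0.085,0,-0.322,-0.168,0,0,0,0.085,0,-0.322,-0.168,0,0,0,0.085,0,-0.322,-0.168,0,0,0,0.085,0,-0.322,-0.168,0,0,0,0.085,0,-0.322,-0.168,0,0,0,0.085,0,-0.322,-0.168,0,0,0,0.085,0,-0.322,-0.168,0,0,0,0.085,0,-0.322,-0.168,0,0,0]'

```text
clock: 2.65
tcp_pos: [0.5995, -0.3094, 0.2407]
orientation: [-0.408, 1.533, 0.408]
contact_force: [0.5, 0.4, 0.0]
grip_width: 0.0849
```

Run:
```python
from h import *
ci=r.camera_info("wrist");im=r.grab_frame("wrist");print(ci['xyz'],r.get_obs()['tcp_pos'],r.get_obs()['joints'].round(2))
p=proj(ci,[[.5975,-.3165,.082],[.6135,-.2,.1],[.597,-.32,0]]);print(p)
cv2.imwrite("pics/w1.png",cv2.convertScaleAbs(im,alpha=1.5,beta=10))
import pickle;pickle.dump(ci,open("w1.pkl","wb"))
```

```text
[ 0.54090142 -0.34335579  0.38201354] [ 0.59986786 -0.3083699   0.24082021] [ 0.19  0.48  0.27  1.56 -0.14  1.12  2.59]
[[269.94213466 187.0944419 ]
 [384.40156109 278.2570681 ]
 [268.4308545  168.52052498]]
```

View pics/w1.png

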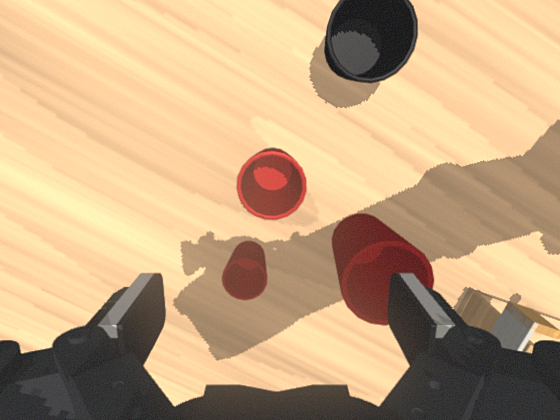

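The wrist view shows the middle red cup's rim centred at (271,184). It is standing clear, with the large cup at (388,283), the small one at (245,270) and black at (372,38).

Run:
```python
from h import *
import pickle
c=pickle.load(open("w1.pkl","rb"))
P=atz("",271,184,.082,c);print(P)
o=r.get_obs();T=R.from_rotvec(o['orientation'])
print(T.inv().apply(np.array([P[0],P[1],.041])-o['tcp_pos']))
```

```text
[ 0.5949 -0.317   0.082 ]
[ 0.19982092 -0.00513709 -0.00851382]
```

carry_out --targets '[0.085,0.05,-0.005,-0.008,0,0,0,0.085,0.1,-0.005,-0.008,0,0,0,0.085,0.14,-0.005,-0.008,0,0,0,0.085,0.175,-0.005,-0.008,0,0,0,0.085,0.2,-0.005,-0.008,0,0,0,0.085,0.2,-0.005,-0.008,0,0,0,0.05,0.2,-0.005,-0.008,0,0,0,0.05,0.2,-0.005,-0.008,0,0,0,0.05,0.2,-0.005,-0.008,0,0,0,0.05,0.2,-0.005,-0.008,0,0,0,0.05,0.2,-0.005,-0.008,0,0,0,0.05,0.2,-0.005,-0.008,0,0,0]' --squeeze 40

```text
clock: 4.2
tcp_pos: [0.5965, -0.3165, 0.0429]
orientation: [-0.41, 1.53, 0.409]
contact_force: [-1.0, 1.5, 6.8]
grip_width: 0.0566
```

carry_out --targets '[0.05,-0.03,0,0,0,0,0,0.05,-0.08,0,0,0,0,0,0.05,-0.14,0,0,0,0,0,0.05,-0.19,0,0,0,0,0,0.05,-0.19,0.03,0.025,1,0,0,0.05,-0.19,0.07,0.055,2,0,0,0.05,-0.19,0.11,0.087,3,0,0,0.05,-0.19,0.15,0.119,4,0,0,0.05,-0.19,0.19,0.15,4.1,0,0,0.05,-0.19,0.23,0.182,4.1,0,0,0.05,-0.19,0.27,0.214,4.1,0,0,0.05,-0.19,0.28,0.222,4.1,0,0]'

```text
clock: 5.7
tcp_pos: [0.6489, 0.0426, 0.2334]
orientation: [-0.133, 1.564, 0.136]
contact_force: [-0.7, 0.1, -2.2]
grip_width: 0.0567
```

Run:
```python
from h import *
print({k:r.get_obs()[k] for k in('tcp_pos','orientation','contact_force','grip_width')})
ims=[cv2.convertScaleAbs(r.grab_frame(n),alpha=1.5,beta=10) for n in("wrist","scene","side")]
def c(im,x,y): return cv2.resize(im[y:y+150,x:x+200],(400,300),interpolation=cv2.INTER_CUBIC)
o=np.vstack([np.hstack([cv2.resize(ims[0],(400,300)),c(ims[1],220,130)]),np.hstack([c(ims[2],220,130),c(ims[2],220,0)])])
cv2.imwrite("pics/m1.png",o)
import pickle;pickle.dump(r.camera_info("wrist"),open("w2.pkl","wb"))
```

```text
{'tcp_pos': array([0.64891039, 0.04255609, 0.23340547]), 'orientation': array([-0.13253409,  1.56379036,  0.13628982]), 'contact_force': array([-0.73631895,  0.07000162, -2.23452745]), 'grip_width': 0.05669885329974747}
```

View pics/m1.png

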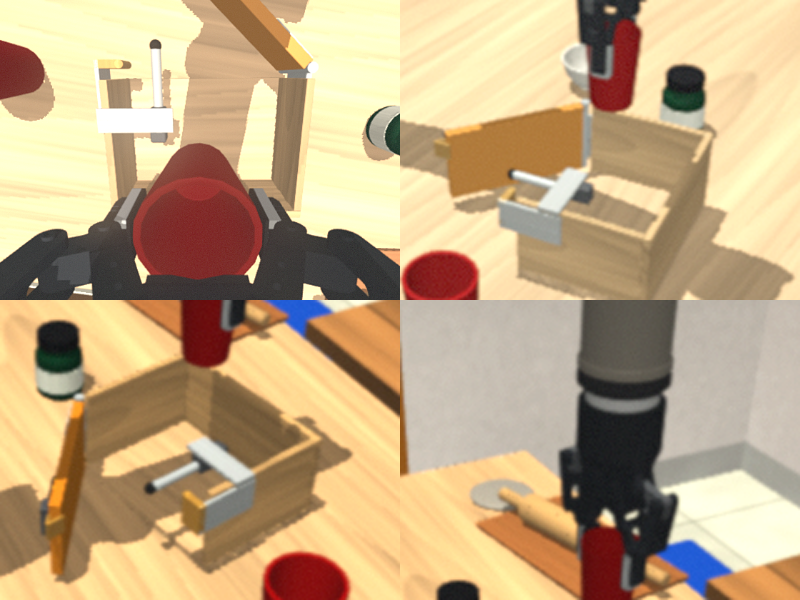

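The wrist view shows the cup held straight over the bay, with the bay walls parallel to the picture's columns. The hinge top is near full-picture (434,95), and the buffer rod and keeper are at m1 (155,95).

Run:
```python
from h import *
import pickle
c=pickle.load(open("w2.pkl","rb"))
print("hinge w",atz("",434,95,.105,c),"LF outer",atz("",433,109,.105,c),"L back",atz("",413,292,.105,c))
print("rodtip w",atz("",217,62,.097,c),"pad?",atz("",217,62,.09,c))
print("BR",atz("scene",344,250,.105),atz("side",380,199,.105))
print("BL",atz("scene",375.5,195.5,.105),atz("side",313.5,157,.105))
# model check: project bay corners for estimated pose
for C in [(.6535,.051)]:
    a=np.radians(9.4);X=np.array([np.cos(a),np.sin(a)]);Y=np.array([-X[1],X[0]])
    P=[np.r_[np.array(C)+sx*.075*X+sy*.105*Y,.105] for sx,sy in((-1,1),(1,1),(1,-1),(-1,-1))]
    for ci in (c,r.camera_info("scene"),r.camera_info("side")): print(proj(ci,P).round(1).tolist())
    print(proj(c,[np.r_[np.array(C)-.075*X+.097*Y,.105],np.r_[np.array(C)-.075*X-.097*Y,.01],np.r_[np.array(C)-.075*X+.097*Y,.01]]).round())
im=cv2.imread("pics/w1.png")
```

```text
hinge w [0.5575 0.1295 0.105 ] LF outer [0.5664 0.1314 0.105 ] L back [0.703  0.1544 0.105 ]
rodtip w [ 0.5602 -0.0195  0.097 ] pad? [ 0.5597 -0.0206  0.09  ]
BR [ 0.7484 -0.0362  0.105 ] [ 0.7477 -0.0354  0.105 ]
BL [0.709  0.1733 0.105 ] [0.7041 0.1612 0.105 ]
[[450.3, 105.6], [426.0, 302.7], [160.8, 302.0], [142.8, 105.2]]
[[315.2, 181.5], [374.7, 197.0], [341.3, 250.4], [274.2, 229.6]]
[[260.9, 177.0], [314.6, 155.1], [380.2, 200.7], [323.9, 228.9]]
[[438. 106.]
 [186. 105.]
 [396. 106.]]
```

```bash
cat > ov.py <<'E'
from h import *
def bayP(C,yaw):
    a=np.radians(yaw);X=np.array([np.cos(a),np.sin(a)]);Y=np.array([-X[1],X[0]])
    f=lambda x,y,z:np.r_[np.array(C)+x*X+y*Y,z]
    return f
def overlay(n,C,yaw,box,s):
    f=bayP(C,yaw);ci=r.camera_info(n);im=cv2.convertScaleAbs(r.grab_frame(n),alpha=1.4,beta=10)
    x,y,w,h=box;im=cv2.resize(im[y:y+h,x:x+w],None,fx=s,fy=s,interpolation=cv2.INTER_CUBIC)
    for b,z in ((0,.105),(.008,.105)):
        p=proj(ci,[f(-.075,.105-b,z),f(.075-b,.105-b,z),f(.075-b,-.105+b,z),f(-.075,-.105+b,z)])
        cv2.polylines(im,[((p-[x,y])*s).astype(int)],b>0,(255,0,0) if b==0 else (0,200,0),1)
    p=proj(ci,[f(-.075,.097,.01),f(.067,.097,.01),f(.067,-.097,.01),f(-.075,-.097,.01)])
    cv2.polylines(im,[((p-[x,y])*s).astype(int)],True,(255,0,255),1)
    return im
E
python3 - <<'E'
from ov import *
C,yw=(.6535,.051),9.4
a=overlay("wrist",C,yw,(100,20,400,300),1)
b=overlay("scene",C,yw,(255,165,133,100),3);c=overlay("side",C,yw,(250,145,133,100),3)
o=np.full((600,800,3),0,np.uint8);o[:300,:400]=a;o[:300,400:799]=b;o[300:,:399]=c
o[300:,400:]=cv2.resize(overlay("wrist",C,yw,(330,60,133,100),3),(400,300))
cv2.imwrite("pics/ov1.png",o)
E
```

```text
(no output)
```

View pics/ov1.png

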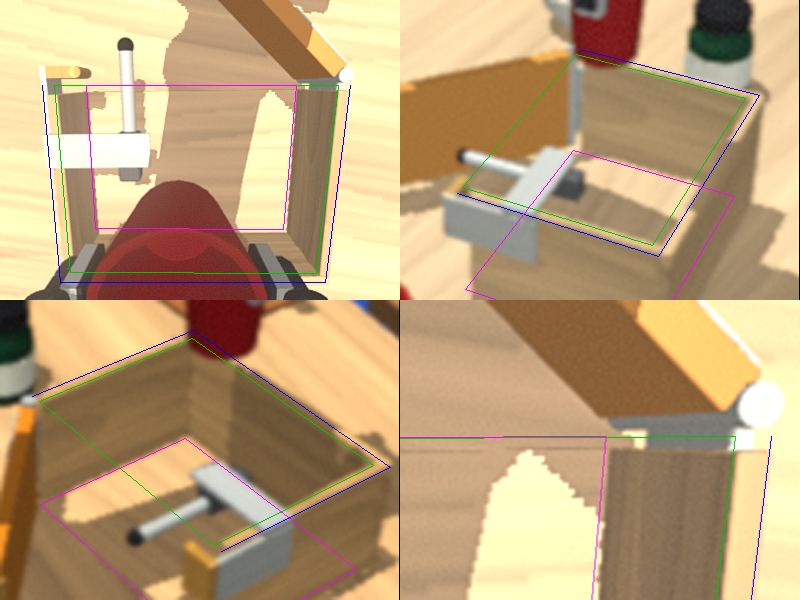

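carry_out --targets '[0.05,0.0,0.025,0.012,0,0,0,0.05,0.03,0.025,0.012,0,0,0,0.05,0.065,0.025,0.012,0,0,0,0.05,0.1,0.025,0.012,0,0,0,0.05,0.13,0.025,0.012,0,0,0,0.05,0.15,0.025,0.012,0,0,0,0.05,0.165,0.025,0.012,0,0,0,0.05,0.173,0.025,0.012,0,0,0,0.05,0.175,0.025,0.012,0,0,0,0.05,0.176,0.025,0.012,0,0,0,0.05,0.177,0.025,0.012,0,0,0,0.05,0.177,0.025,0.012,0,0,0]'

```text
clock: 7.55
tcp_pos: [0.6572, 0.0608, 0.0567]
orientation: [-0.127, 1.564, 0.126]
contact_force: [-0.2, 1.2, -1.6]
grip_width: 0.0569
```

carry_out --targets '[0.05,0.001,0,0,0,0,0,0.05,0.001,0,0,0,0,0,0.05,0.002,0,0,0,0,0,0.05,0.002,0,0,0,0,0]'

```text
clock: 8.05
tcp_pos: [0.6571, 0.0609, 0.0546]
orientation: [-0.127, 1.564, 0.126]
contact_force: [0.4, -0.5, -2.1]
grip_width: 0.0563
```

Run:
```python
from h import *
o=r.get_obs();T=R.from_rotvec(o['orientation']);print(o['tcp_pos'],T.as_matrix().round(3),o['contact_force'])
print(T.inv().apply(np.array([.657,.068,.0546])-o['tcp_pos']))
```

```text
[0.65710668 0.0608641  0.05456495] [[ 0.003 -0.161  0.987]
 [-0.001  0.987  0.161]
 [-1.    -0.001  0.003]] [ 0.39143369 -0.47998142 -2.13370013]
[-4.06385135e-05  7.06026461e-03  1.04146115e-03]
```

carry_out --targets '[0.05,0,0.003,0,0,0,0,0.05,0,0.007,0.001,0,0,0,0.05,0,0.007,0.001,0,0,0,0.05,0.001,0.007,0.001,0,0,0,0.05,0.0015,0.007,0.001,0,0,0,0.05,0.002,0.007,0.001,0,0,0,0.05,0.002,0.007,0.001,0,0,0]'

```text
clock: 8.93
tcp_pos: [0.6573, 0.0679, 0.053]
orientation: [-0.127, 1.564, 0.126]
contact_force: [-0.3, -0.3, 3.1]
grip_width: 0.0568
```

carry_out --targets '[0.058,0,0,0,0,0,0,0.062,0,0,0,0,0,0,0.068,0,0,0,0,0,0,0.074,0,0,0,0,0,0,0.074,0,0,0,0,0,0,0.074,-0.02,0,0,0,0,0,0.074,-0.05,0,0,0,0,0,0.074,-0.1,0,0,0,0,0,0.074,-0.15,0,0,0,0,0,0.074,-0.17,0,0,0,0,0,0.074,-0.17,0,0,0,0,0]'

```text
clock: 10.3
tcp_pos: [0.6581, 0.068, 0.2263]
orientation: [-0.126, 1.559, 0.126]
contact_force: [0.7, -0.2, -0.8]
grip_width: 0.0738
```

```bash
cat >> ov.py <<'E'
def gate(n,H,yaw,th,box,s,im):
    a=np.radians(yaw-90)-th;d=np.array([np.cos(a),np.sin(a)]);nn=np.array([d[1],-d[0]]) # outward (front)
    ci=r.camera_info(n);f=lambda l,m,z:np.r_[np.array(H)+l*d+m*nn,z]
    p=proj(ci,[f(0,.006,.105),f(.175,.006,.105),f(.175,-.006,.105),f(0,-.006,.105)])
    cv2.polylines(im,[((p-box[:2])*s).astype(int)],True,(255,255,0),1)
    q=proj(ci,[f(.14,.01,.078)]);cv2.circle(im,tuple(((q[0]-box[:2])*s).astype(int)),3,(0,255,255),1)
    return f(.14,.01,.078),d,nn
E
python3 - <<'E'
from ov import *
print(r.get_obs()['tcp_pos'],r.get_obs()['contact_force'])
C,yw,H,th=(.656,.049),9.4,(.559,.139),.77
o=np.zeros((600,800,3),np.uint8)
for n,b,s,x,y in(("wrist",(80,0,400,300),1,0,0),("scene",(235,150,133,100),3,400,0),("side",(225,145,133,100),3,0,300)):
    im=overlay(n,C,yw,b,s);print(gate(n,H,yw,th,b,s,im));h,w=im.shape[:2];o[y:y+h,x:x+w]=im[:,:]
cv2.imwrite("pics/ov2.png",o)
import pickle;pickle.dump(r.camera_info("wrist"),open("w3.pkl","wb"))
E
```

```text
[0.65805077 0.0679505  0.22632399] [ 0.69609155 -0.17661362 -0.82700168]
(array([0.47104554, 0.02961987, 0.078     ]), array([-0.5695342 , -0.82196764]), array([-0.82196764,  0.5695342 ]))
(array([0.47104554, 0.02961987, 0.078     ]), array([-0.5695342 , -0.82196764]), array([-0.82196764,  0.5695342 ]))
(array([0.47104554, 0.02961987, 0.078     ]), array([-0.5695342 , -0.82196764]), array([-0.82196764,  0.5695342 ]))
```

View pics/ov2.png

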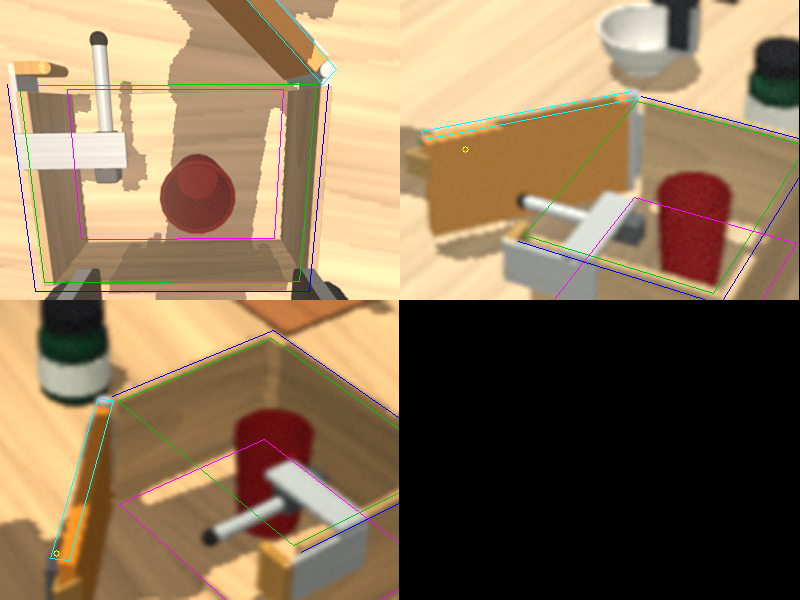

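The cup stands upright at the intended spot, and the gate model fits at about 0.75 rad. Next I approach the front of the pad with closed fingers.

```bash
cat > push.py <<'E'
from h import *
H=np.array([.559,.139]);yw=9.4
def pose(th,gap,z=.06,l=.14):
    a=np.radians(yw-90)-th;d=np.array([np.cos(a),np.sin(a)]);n=np.array([d[1],-d[0]])
    p=H+l*d+(.021+gap)*n; x=np.array([0,0,-1.]);zz=np.r_[-n,0]
    return np.r_[p,z],R.from_matrix(np.c_[x,np.cross(zz,x),zz])
def show(seq):
    o=r.get_obs();print(o['clock'],o['tcp_pos'].round(4),o['contact_force'].round(1))
    for s in seq:
        P,M=pose(*s);a,b=go(P,M);print(s,P.round(3),a.round(3),b.round(1))
E
python3 -c "
from push import *
show([(.77,.03,.22),(.77,.03,.06)])
print(atz('scene',316,163,.045),atz('side',184,172,.045))"
```

```text
10.45 [0.6559 0.068  0.222 ] [-0.1  0.8  0.2]
(0.77, 0.03, 0.22) [0.437 0.053 0.22 ] [ 0.002  0.02  -0.218] [8.8 0.  0. ]
(0.77, 0.03, 0.06) [0.437 0.053 0.06 ] [ 0.162  0.02  -0.218] [8.8 0.  0. ]
[0.4592 0.3062 0.045 ] [0.4424 0.3192 0.045 ]
```

carry_out --targets '[0.0,0,0.005,-0.05,2,0,0,0.0,0,0.01,-0.1,4,0,0,0.0,0,0.015,-0.15,6,0,0,0.0,0,0.02,-0.2,8,0,0,0.0,0,0.02,-0.218,8.8,0,0,0.0,0,0.02,-0.218,8.8,0,0,0.0,0.04,0.02,-0.218,8.8,0,0,0.0,0.08,0.02,-0.218,8.8,0,0,0.0,0.12,0.02,-0.218,8.8,0,0,0.0,0.15,0.02,-0.218,8.8,0,0,0.0,0.162,0.02,-0.218,8.8,0,0,0.0,0.162,0.02,-0.218,8.8,0,0]'

```text
clock: 11.95
tcp_pos: [0.438, 0.0523, 0.0591]
orientation: [0.473, 1.518, -0.476]
contact_force: [0.9, -0.1, 0.6]
grip_width: 0.0001
```

```bash
python3 -c "
from push import *
show([(t,.0) for t in (.75,.7,.65,.6,.55,.5,.45,.4,.35)]);print(r.get_obs()['joints'].round(2))
im=np.hstack([cv2.resize(cv2.convertScaleAbs(r.grab_frame(n)[y:y+150,x:x+200],alpha=1.5,beta=10),(400,300)) for n,x,y in(('scene',200,110),('side',180,110))]);cv2.imwrite('pics/p1.png',im)"
```

```text
11.95 [0.438  0.0523 0.0591] [ 0.9 -0.1  0.6]
(0.75, 0.0) [0.464 0.034 0.06 ] [-0.001 -0.     0.032] [-0.2  0.   0. ]
(0.7, 0.0) [0.469 0.029 0.06 ] [-0.001 -0.001  0.039] [-0.8  0.   0. ]
(0.65, 0.0) [0.475 0.025 0.06 ] [-0.001 -0.001  0.046] [-1.4  0.   0. ]
(0.6, 0.0) [0.481 0.021 0.06 ] [-0.001 -0.001  0.053] [-2.  0.  0.]
(0.55, 0.0) [0.487 0.017 0.06 ] [-0.001 -0.001  0.06 ] [-2.5  0.   0. ]
(0.5, 0.0) [0.493 0.014 0.06 ] [-0.001 -0.     0.067] [-3.1  0.   0. ]
(0.45, 0.0) [0.499 0.011 0.06 ] [-0.001  0.001  0.074] [-3.7  0.   0. ]
(0.4, 0.0) [0.506 0.008 0.06 ] [-0.001  0.002  0.081] [-4.2  0.   0. ]
(0.35, 0.0) [0.512 0.005 0.06 ] [-0.001  0.004  0.088] [-4.8  0.   0. ]
[-0.54  0.39  0.33  2.25 -0.24  0.53  0.94]
```

View pics/p1.png

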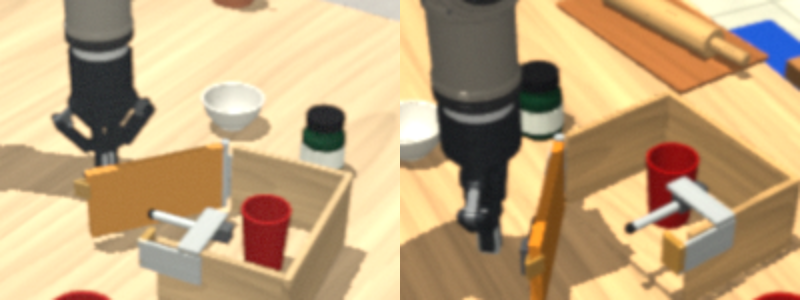

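The fingers are in front of the pad, clear of the gate by about 25–30 mm. I start a gentle push.

carry_out --targets '[0,0,0,0.01,0,0,0,0,0,0,0.018,0,0,0,0,0,0,0.023,0,0,0,0,0,0,0.028,0,0,0,0,0,0,0.032,-0.2,0,0,0,0,0,0.036,-0.5,0,0,0,0,0,0.039,-0.8,0,0,0,0,0,0.043,-1.1,0,0,0,0,0,0.046,-1.4,0,0,0,0,0,0.05,-1.7,0,0,0,0,0,0.053,-2,0,0,0,0,0,0.053,-2,0,0]'

```text
clock: 13.55
tcp_pos: [0.4826, 0.0222, 0.0605]
orientation: [0.339, 1.541, -0.338]
contact_force: [0.0, -0.0, 0.0]
grip_width: -0.0003
```

```bash
python3 -c "
from push import *
show([(t,.0) for t in (.55,.5,.45,.4,.35,.3,.25)])"
```

```text
13.55 [0.4826 0.0222 0.0605] [ 0. -0.  0.]
(0.55, 0.0) [0.487 0.017 0.06 ] [ 0.001 -0.003  0.006] [-0.5  0.  -0. ]
(0.5, 0.0) [0.493 0.014 0.06 ] [ 0.001 -0.003  0.013] [-1.1  0.  -0. ]
(0.45, 0.0) [0.499 0.011 0.06 ] [ 0.001 -0.004  0.02 ] [-1.7  0.  -0. ]
(0.4, 0.0) [0.506 0.008 0.06 ] [ 0.001 -0.003  0.027] [-2.2  0.  -0. ]
(0.35, 0.0) [0.512 0.005 0.06 ] [ 0.001 -0.003  0.034] [-2.8  0.  -0. ]
(0.3, 0.0) [0.519 0.003 0.06 ] [ 0.001 -0.002  0.041] [-3.4  0.  -0. ]
(0.25, 0.0) [0.526 0.001 0.06 ] [ 0.001 -0.001  0.048] [-4.  0. -0.]
```

carry_out --targets '[0,0.001,-0.001,0.003,-0.3,0,0,0,0.001,-0.003,0.006,-0.5,0,0,0,0.001,-0.003,0.009,-0.8,0,0,0,0.001,-0.003,0.013,-1.1,0,0,0,0.001,-0.003,0.016,-1.4,0,0,0,0.001,-0.003,0.02,-1.7,0,0,0,0.001,-0.003,0.023,-1.9,0,0,0,0.001,-0.003,0.027,-2.2,0,0,0,0.001,-0.003,0.03,-2.5,0,0,0,0.001,-0.003,0.034,-2.8,0,0,0,0.001,-0.003,0.034,-2.8,0,0]'

```text
clock: 14.92
tcp_pos: [0.5127, 0.005, 0.0597]
orientation: [0.147, 1.562, -0.147]
contact_force: [0.3, 0.6, -0.0]
grip_width: 0.0001
```

```bash
python3 -c "
from push import *
show([(t,.0) for t in (.35,.3,.25,.2,.15,.1)])
im=np.hstack([cv2.resize(cv2.convertScaleAbs(r.grab_frame(n)[y:y+150,x:x+200],alpha=1.5,beta=10),(400,300)) for n,x,y in(('scene',200,110),('side',200,130))]);cv2.imwrite('pics/p2.png',im)"
```

```text
14.925 [0.5127 0.005  0.0597] [ 0.3  0.6 -0. ]
(0.35, 0.0) [0.512 0.005 0.06 ] [-0.  0. -0.] [-0.  0. -0.]
(0.3, 0.0) [0.519 0.003 0.06 ] [-0.    -0.001  0.007] [-0.6  0.   0. ]
(0.25, 0.0) [0.526 0.001 0.06 ] [-0.    -0.001  0.014] [-1.2  0.   0. ]
(0.2, 0.0) [ 0.533 -0.     0.06 ] [-0.    -0.001  0.021] [-1.7  0.   0. ]
(0.15, 0.0) [ 0.54  -0.001  0.06 ] [-0.    -0.001  0.028] [-2.3  0.   0. ]
(0.1, 0.0) [ 0.547 -0.002  0.06 ] [-0.    -0.001  0.035] [-2.9  0.   0. ]
```

View pics/p2.png

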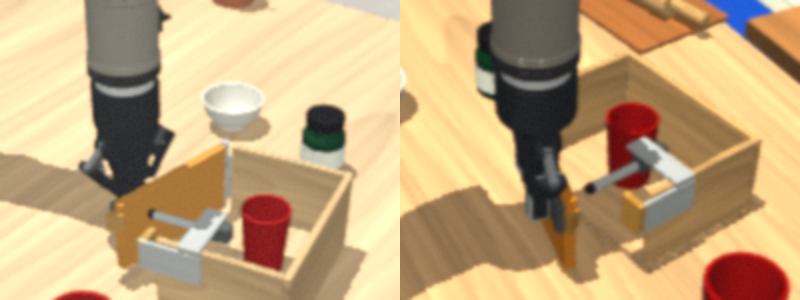

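The gate is following the fingers, at about 0.35 rad, and the buffer has not been met yet. I go on in small steps.

carry_out --targets '[0,0,0,0.002,-0.2,0,0,0,0,0,0.004,-0.3,0,0,0,0,0,0.006,-0.5,0,0,0,0,0,0.008,-0.6,0,0,0,0,0,0.01,-0.8,0,0,0,0,0,0.012,-1,0,0,0,0,-0.001,0.014,-1.2,0,0]'

```text
clock: 15.9
tcp_pos: [0.526, 0.0017, 0.0597]
orientation: [0.064, 1.567, -0.064]
contact_force: [-0.6, -0.0, -1.0]
grip_width: 0.0003
```

carry_out --targets '[0,0,0,0.002,-0.1,0,0,0,0,0,0.004,-0.3,0,0,0,0,0,0.006,-0.5,0,0,0,0,0,0.007,-0.5,0,0]'

```text
clock: 16.4
tcp_pos: [0.5326, 0.0008, 0.0595]
orientation: [0.029, 1.568, -0.03]
contact_force: [-2.7, -1.8, 0.3]
grip_width: -0.0001
```

carry_out --targets '[0,0,0,0.002,-0.1,0,0,0,0,0,0.004,-0.3,0,0,0,0,0,0.006,-0.5,0,0,0,0,0,0.007,-0.5,0,0]'

```text
clock: 16.9
tcp_pos: [0.5397, 0.0005, 0.0594]
orientation: [-0.005, 1.569, 0.004]
contact_force: [-1.7, -1.6, -0.0]
grip_width: -0.0
```

carry_out --targets '[0,0,0,0.0015,-0.1,0,0,0,0,0,0.003,-0.2,0,0,0,0,0,0.0045,-0.4,0,0,0,0,0,0.006,-0.5,0,0]'

```text
clock: 17.4
tcp_pos: [0.5457, 0.0004, 0.0594]
orientation: [-0.04, 1.568, 0.039]
contact_force: [-2.8, -1.8, 0.1]
grip_width: 0.0002
```

carry_out --targets '[0,0,0,0.0015,-0.1,0,0,0,0,0,0.003,-0.2,0,0,0,0,0,0.004,-0.3,0,0]'

```text
clock: 17.77
tcp_pos: [0.5498, 0.0006, 0.0594]
orientation: [-0.061, 1.568, 0.06]
contact_force: [-2.9, -2.6, -0.2]
grip_width: -0.0003
```

carry_out --targets '[0,0,0,0.0015,-0.1,0,0,0,0,0,0.003,-0.2,0,0,0,0,0,0.004,-0.3,0,0]'

```text
clock: 18.15
tcp_pos: [0.5525, 0.0006, 0.0593]
orientation: [-0.082, 1.57, 0.08]
contact_force: [-6.7, -2.7, 5.0]
grip_width: 0.0002
```

carry_out --targets '[0,0,0,0.0015,0,0,0,0,0,0,0.003,-0.1,0,0]'

```text
clock: 18.4
tcp_pos: [0.554, 0.0005, 0.0594]
orientation: [-0.089, 1.573, 0.087]
contact_force: [-8.5, -3.2, 6.7]
grip_width: -0.0004
```

carry_out --targets '[0,0,0,0.0015,0,0,0,0,0,0,0.003,-0.1,0,0]'

```text
clock: 18.65
tcp_pos: [0.5552, 0.0005, 0.0594]
orientation: [-0.096, 1.576, 0.094]
contact_force: [-9.0, -2.8, 7.4]
grip_width: 0.0003
```

carry_out --targets '[0,0,0,0.0015,0,0,0,0,0,0,0.003,-0.1,0,0]'

```text
clock: 18.9
tcp_pos: [0.5562, 0.0005, 0.0594]
orientation: [-0.103, 1.58, 0.102]
contact_force: [-8.8, -2.9, 7.8]
grip_width: 0.0001
```

carry_out --targets '[0,0,0,0.0015,0,0,0,0,0,0,0.003,-0.1,0,0]'

```text
clock: 19.15
tcp_pos: [0.5584, 0.0007, 0.0595]
orientation: [-0.11, 1.581, 0.109]
contact_force: [-4.1, -3.0, 2.5]
grip_width: 0.0001
```

The force fell from about 9 N to 4 N, so it has probably snapped. I back off and look.

carry_out --targets '[0,0,0,-0.001,0,0,0,0,0,0,-0.004,0,0,0,0,0,0,-0.01,0,0,0,0,0,0,-0.02,0,0,0,0,0,0,-0.04,0,0,0,0,0,0,-0.05,0,0,0,0,0,0,-0.05,0,0,0]'

```text
clock: 20.02
tcp_pos: [0.5083, -0.0064, 0.0602]
orientation: [-0.11, 1.581, 0.109]
contact_force: [0.1, 0.6, 0.4]
grip_width: -0.0001
```

```bash
python3 -c "
from push import *
o=r.get_obs();print(o['clock'],o['tcp_pos'],o['contact_force'])
im=np.hstack([cv2.resize(cv2.convertScaleAbs(r.grab_frame(n)[y:y+150,x:x+133],alpha=1.5,beta=10),None,fx=3,fy=3,interpolation=2) for n,x,y in(('scene',240,150),('side',250,145))]);cv2.imwrite('pics/p3.png',im)"
```

```text
20.025 [ 0.50827663 -0.00640745  0.06023452] [0.05783539 0.5593934  0.42875823]
```

View pics/p3.png

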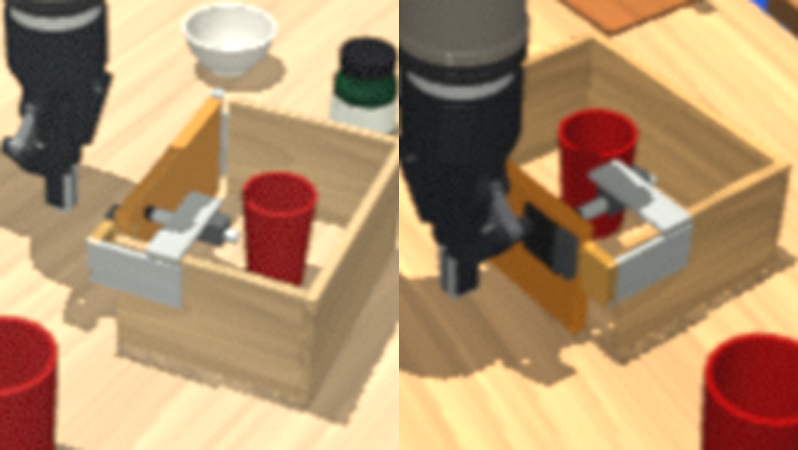

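Run:
```python
from ov import *
H=(.559,.139)
o=np.zeros((450,800,3),np.uint8)
for i,(n,b) in enumerate((("scene",(240,150,133,150)),("side",(250,145,133,150)))):
    im=cv2.resize(cv2.convertScaleAbs(r.grab_frame(n)[b[1]:b[1]+150,b[0]:b[0]+133],alpha=1.4,beta=10),None,fx=3,fy=3,interpolation=2)
    for th in (0.05,.2): gate(n,H,9.4,th,b,3,im)
    o[:,400*i:400*i+399]=im
cv2.imwrite("pics/p4.png",o); print(r.get_obs()['clock'])
```

```text
20.225
```

View pics/p4.png

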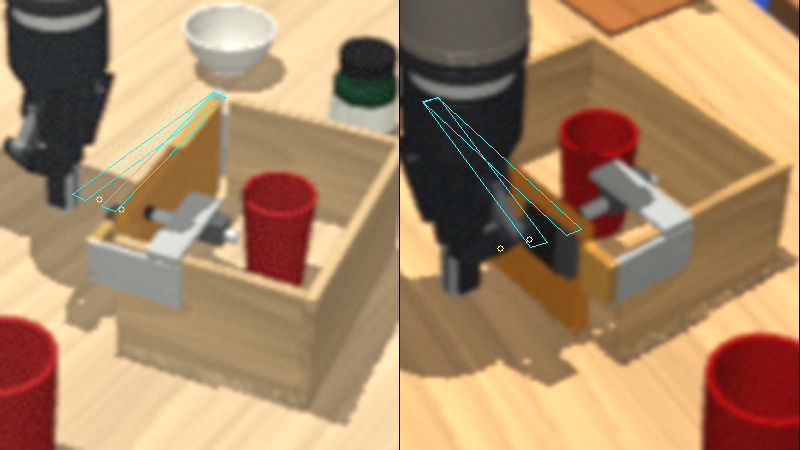

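The gate sits at or below about 0.05 rad with the fingers away; unlatched it would be at 0.18 or more. I retreat upward, wait, and take a last look.

carry_out --targets '[0,-0.04,0,-0.005,0,0,0,0,-0.08,0,-0.01,0,0,0,0,-0.12,0,-0.015,0,0,0,0,-0.17,0,-0.02,0,0,0,0,-0.2,0.03,-0.02,0,0,0,0,-0.2,0.08,-0.02,0,0,0,0,-0.2,0.13,-0.02,0,0,0,0,-0.2,0.15,-0.02,0,0,0,0,-0.2,0.15,-0.02,0,0,0,0,-0.2,0.15,-0.02,0,0,0]'

```text
clock: 21.48
tcp_pos: [0.4718, 0.1388, 0.2604]
orientation: [-0.11, 1.58, 0.107]
contact_force: [0.9, -0.2, 0.4]
grip_width: 0.0001
```

Run:
```python
from ov import *
H=(.559,.139)
o=np.zeros((600,800,3),np.uint8)
for i,(n,b) in enumerate((("scene",(240,150,133,100)),("side",(250,145,133,100)))):
    im=cv2.resize(cv2.convertScaleAbs(r.grab_frame(n)[b[1]:b[1]+100,b[0]:b[0]+133],alpha=1.4,beta=10),None,fx=3,fy=3,interpolation=2)
    for th in (0.05,.2): gate(n,H,9.4,th,b,3,im)
    o[:300,400*i:400*i+399]=im
    o[300:,400*i:400*i+400]=cv2.resize(cv2.convertScaleAbs(r.grab_frame(n),alpha=1.4,beta=10),(400,300))
cv2.imwrite("pics/p5.png",o); q=r.get_obs();print(q['clock'],q['tcp_pos'],q['contact_force'])
```

```text
21.675 [0.4717343  0.13888373 0.26046475] [ 0.1177366  -0.01119493  0.03637101]
```

View pics/p5.png

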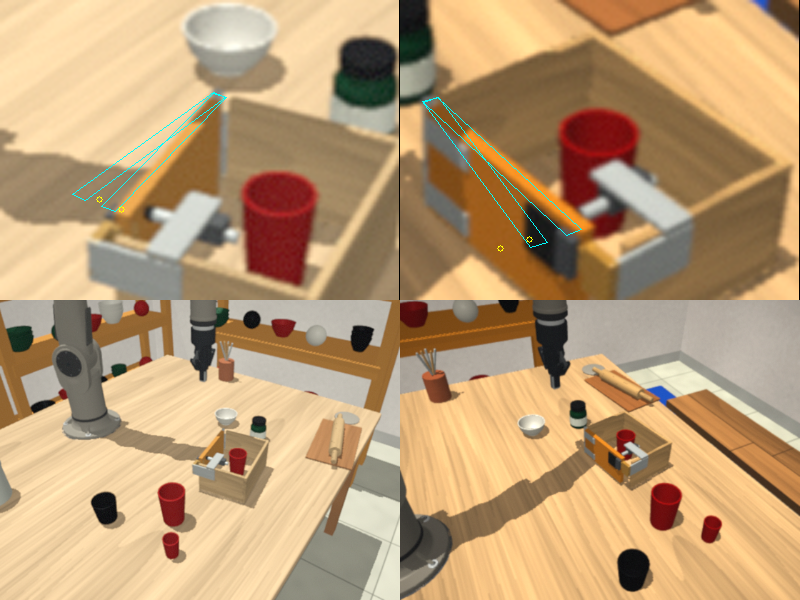

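The gate is still shut at about 0 to 0.05 rad. The cup is upright inside, the other pots are in place and the arm is clear.

```bash
python3 -c "
from bench import r
print(r.hand_in())"
```

```text
the job is handed in; nothing more can be done
None
```

I stood the middle-sized red cup upright on the bay floor. It was lowered until light contact (about 5 N), let go, and left close to the bay_floor point. Then I pushed the gate shut at the pad with closed fingers. The force rose to about 9 N along the push and fell to about 4 N at the snap.

**Last checks:** With the arm withdrawn, the gate still stood at about 0 to 0.05 rad some 2 s after release. That is within the latched range and well below the 0.18 or more it would show unlatched. The cup was upright, the bowl, jar and black cup looked undisturbed, and I handed in with the clock at about 21.7 s.

**What disagreed:**
- **Bay position:** The camera views differed by 3 to 4 mm at first, so I corrected the estimate before placing the cup.
- **Lowering the cup:** The first move down ended about 7 mm short sideways. I corrected this before the cup touched the floor.
- **Pushing the gate:** During the push there was also an upward force of up to 8 N on the tool, making about 12 N in all.

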